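Plug two modules into their spring-jaw test sockets

TASK

Two aluminium plug-in modules stand loose by a row of three test sockets whose slots narrow downwards; the third module is already in. Plug in the thicker loose one first, then the thinner: stand each in the slot made for its thickness, push it gently down past the spring jaw until it stops on the brass at the bottom, and press it there for a moment with some 10 to 20 N, never ramming it with 30 N or more. Leave both upright and resting on their stops, and leave the module already in and the other things where they are.

Things in the scene. Friction and masses are not known exactly. Their poses are not given: they have to be found in the camera images.
- thin_c (a point): centre (half-way up) of the loose thinner plug-in module: a plain upright aluminium case 14 mm thick (its y), 50 mm wide (its x), 75 mm high (its z), about 130 g give or take 40 percent, standing loose on the bench. It is the same either way round. Its underside is 37.5 mm below this point
- thin_foot: housing of the brass stop in the 14 mm module's slot; origin mid-slot, 8 mm above the bench. x runs along the slot (the module's width), y across it, z up. A module that is home stands on the brass, centred on x and y. The brass was screwed up or down by hand: its top is 15 to 31 mm above the bench, not measured: feel for it. It sits on rubber, giving 1 mm per 10 N (2 mm at most)
- thin_bay: socket for the 14 mm module, 70 (x) by 60 (y) mm; origin mid-underside, 8 mm above the bench, axes as the foot's. Mouth 54 mm above the bench. End plates 52.5 mm apart, flaring to 62 in the top 8 mm. Solid wall on the -y side at y = -7 mm, flaring out 6 mm in the top 10 mm. On the +y side is the spring jaw
- thin_jaw (a joint): that socket's spring jaw, m pushed back (0 to 0.004). It slopes in from y = 13 mm at 52 mm above the bench to 5 mm at 36 mm and below. The module meets it with its foot about 40 mm up; the jaw yields 2 mm and grips with 6 N, so weight alone does not seat it: it takes a steady push of 5 N (up to 12 N as it enters) until the brass stops it
- mid_c (a point): centre (half-way up) of the loose thicker plug-in module: a plain upright aluminium case 20 mm thick (its y), 50 mm wide (its x), 75 mm high (its z), about 180 g give or take 40 percent, standing loose on the bench. It is the same either way round. Its underside is 37.5 mm below this point
- mid_foot: housing of the brass stop in the 20 mm module's slot; origin mid-slot, 8 mm above the bench. x runs along the slot (the module's width), y across it, z up. A module that is home stands on the brass, centred on x and y. The brass was screwed up or down by hand: its top is 15 to 31 mm above the bench, not measured: feel for it. It sits on rubber, giving 1 mm per 10 N (2 mm at most)
- mid_bay: socket for the 20 mm module, 70 (x) by 60 (y) mm; origin mid-underside, 8 mm above the bench, axes as the foot's. Mouth 54 mm above the bench. End plates 52.5 mm apart, flaring to 62 in the top 8 mm. Solid wall on the -y side at y = -10 mm, flaring out 6 mm in the top 10 mm. On the +y side is the spring jaw
- mid_jaw (a joint): that socket's spring jaw, m pushed back (0 to 0.004). It slopes in from y = 16 mm at 52 mm above the bench to 8 mm at 36 mm and below. The module meets it with its foot about 40 mm up; the jaw yields 2 mm and grips with 6 N, so weight alone does not seat it: it takes a steady push of 5 N (up to 12 N as it enters) until the brass stops it
- thick_c (a point): centre of the 26 mm module (50 mm wide, 75 mm high) that is already home in the third socket of the row; leave it there. The three sockets stand 75 mm apart on a steel plate, in any order
- thin: the same thin module: origin at the middle of its underside
- mid: the same mid module: origin at the middle of its underside
- blank: bystander: spare flat metal case 75x50x16 mm lying among the modules; origin at its underside or middle
- spool: bystander: solder spool, 60 mm across, 40 mm high, standing on the bench; origin at its underside or middle
- meter: bystander: orange hand multimeter 165x78x36 mm lying on the bench; origin at its underside or middle
- driver: bystander: screwdriver lying on the bench; origin at its underside or middle
- flux: bystander: flux bottle 48 mm across, 110 mm high; origin at its underside or middle
- screws: bystander: low blue screw tray 100x140x30 mm; origin at its underside or middle
- wrench: bystander: small wrench lying on the bench; origin at its underside or middle
- mug: bystander: white mug, 80 mm across, 90 mm high; origin at its underside or middle
Mind the look-alikes: they are no part of the job. What is shaped like the thin_bay but blue is not meant.

How it is judged:
On the way, in this order (a step that is already met when the one before it is completed fails the run):
1. the 20 mm module is pressed on the stop of its own socket with over 4 N (contact force between mid and mid_foot above 4 N), for 0.2 s.
2. the 14 mm module is pressed on the stop of its own socket with over 4 N (contact force between thin and thin_foot above 4 N), for 0.2 s.
At the end, for the whole second after the job is handed in: Both modules rest, released, on the brass stops of their own sockets (touching; centre within 4 mm of mid-slot both ways, less than 62 mm above the foot's origin), upright and in line to 0.08 rad; the 26 mm module has moved less than 6 mm (x of thin_c in the frame of thin_foot between -0.004 and 0.004 m and y of thin_c in the frame of thin_foot between -0.004 and 0.004 m and z of thin_c in the frame of thin_foot below 0.062 m and contact force between thin and thin_foot above 0.02 N and angle between each of thin_c, mid_c's own z axis and vertical below 0.08 rad and angle between the x axis of thin_c and the x axis of thin_foot, either way round below 0.08 rad and linear speed of each of thin, mid below 0.02 m/s and x of mid_c in the frame of mid_foot between -0.004 and 0.004 m and y of mid_c in the frame of mid_foot between -0.004 and 0.004 m and z of mid_c in the frame of mid_foot below 0.062 m and contact force between mid and mid_foot above 0.02 N and angle between the x axis of mid_c and the x axis of mid_foot, either way round below 0.08 rad and distance of thick_c from where it was at the start of the episode below 0.006 m).
It fails at once if the thin module is rammed onto its stop with over 35 N (contact force between thin and thin_foot above 35 N).
It fails at once if the mid module is rammed onto its stop with over 35 N (contact force between mid and mid_foot above 35 N).
It fails at once if a bystander is knocked away (over 30 mm) (distance of any of blank, spool, meter, driver, flux, screws, wrench, mug from where it was at the start of the episode above 0.03 m).
It also fails if it takes over 67 s, if anything falls off the work surface, if the arm or the gripper's body presses on something with over 40 N, if the wrist force passes 120 N, or if a joint passes its speed limit or range.

ROBOT

A 6-joint arm with a two-finger parallel gripper is mounted at the origin on the work surface. World frame = base frame: x ahead of the robot, y to its left, z up, the work surface at z = 0. Lengths are in m, angles in rad, forces in N, time in s.
With the tool pointing down it reaches from about 0.4 to 0.925 m from the base axis. Payload 3.4 kg.
Tool frame: the origin (TCP) lies midway between the tips of the shut fingers; the grasp point (between the pads) lies 19 mm behind it; z points along the fingers, y is the line along which they close (so a half turn about z gives the same grasp; the last joint's range is limited). The gripper opens to 85 mm and grips with 20 to 120 N. Pads are 22 mm wide; open, the fingers measure 114 mm over their backs; the gripper's body (76 mm by 85 mm) begins 54 mm behind the grasp point. The pads swing forward as they close: fully open they stand 13 mm farther back than shut.
Start: joints at [1.234, 0.307, 1.506, -0, 1.328, -0.073], TCP at [0.149, 0.555, 0.231] pointing down, gripper open.
Joint ranges: [-3.12, 3.12], [-1.05, 2.28], [0.14, 2.33], [-1.42, 4.57], [0.1, 2.73], [-2.68, 2.68]. Speed limits (rad/s): [2.57, 2.57, 3.14, 3.14, 3.14, 3.14].

INTERFACE

Orientations are given as a unit quaternion [x, y, z, w].
In Python, from rig import r, optics gives the robot as it stands.
- The arm moves only by the tool send_rows, never from a script. Its argument "steps" is a list of rows, each a list of 3 entries, a list of its own where there are three numbers: the shift along the tool's x, y, z in m, then the turn, a rotation vector about the tool's x, y, z in rad, then the finger opening in m, from 0 to 0.0854. A call has 1 to 5 rows; each row is the pose to reach, as a shift and turn from the pose commanded when the call began, along the tool's axes at that moment; what a row does not reach only later rows make up. A row lasts 1/8 s, in which the tool goes at most 62.5 mm and 10.7 degrees, less where a joint would pass 70% of its speed; a pose out of reach is approached as far as the arm can. A call with a gripper value outside its range is refused whole. The fingers move at their own pace and stop on an object; "newtons" is the grip in N (left out, the last holds). Time passes only in rows, so rows that repeat a pose let the fingers close. It gives the time, the measured TCP pose, the force, the opening and the grip force at its end, in the units of the state.
- r.get_state(): the state, without advancing time (a new reading comes with each control period).
- optics.snapshot(name): name is "scene" or "top" or "wrist"; returns a dict with "frame" (384x512x3 uint8, red, green, blue), "range_z" (384x512 float32, m along the optical axis (not along the pixel's ray), 0 where there is no reading), "vfov" (degrees; the focal length in pixels is half the picture's height over the tangent of half this angle, whatever the lens; pixels are square), "cx", "cy" (the principal point, pixels), "R" (3x3) and "t" (3): a world point X has camera coordinates R X + t. Camera axes: x right, y down, z forward; pixel columns grow to the right and rows downward; lengths in m; the calibration is good to about 2 mm. A picture is of the moment at which its call begins.
- r.finish_job(): hands the job in; it is judged then, once.
The state is a dict: "clock": time; "joint_positions": joint angles; "qvel": joint speeds; "joint_efforts": joint torques, N m; "position": TCP position; "eef_rot": TCP orientation; "force": force on the tool from outside, world axes, zero at the start; "torque": the same for the moment, N m; "width": finger opening in m; "grasp_force": force on a finger pad.
Only numpy, scipy, OpenCV 4.12 (cv2) and the standard library are available. Lean on these libraries where they do the work, as an engineer would, in place of code of your own. Each camera call takes 0.05 s, during which the arm holds its last target. There are 200 camera calls.

## Working session

There is one attempt and no reset: what is moved stays moved. The work goes in short steps, Python scripts to look and compute and a tool call to move; the robot and the scene stay as the last step left them, time stands still between calls to the robot, and variables do not carry over. Pictures are saved under pics/ and viewed, at most 10 in all, crops included, and the job is handed in when it is done.

Besides the shell and the picture viewer there is one more tool, called after "Emit:" by a JSON object that holds its "api" and its "payload", one argument or row to a line. send_rows: Moves the arm, as the interface text tells. Its arguments: {"type":"object","properties":{"steps":{"type":"array"},"newtons":{"type":"number"}},"required":["steps"]}

```bash
mkdir -p pics; ls
cat > h.py <<'E'
import numpy as np,cv2
from rig import r,optics
def snap(n,f=None):
    s=optics.snapshot(n); np.savez(''+(f or n)+'.npz',**s)
    if f: cv2.imwrite(f'pics/{f}.png',s['frame'][:,:,::-1])
    return s
def cloud(s):
    d=s['range_z'];h,w=d.shape;f=h/2/np.tan(np.radians(s['vfov'])/2)
    v,u=np.mgrid[:h,:w]
    c=np.stack([(u-s['cx'])/f*d,(v-s['cy'])/f*d,d],-1)
    P=(c-s['t'])@s['R']; P[d==0]=np.nan
    return P
def proj(s,X):
    f=s['range_z'].shape[0]/2/np.tan(np.radians(s['vfov'])/2)
    c=s['R']@np.array(X)+s['t']; return c[0]/c[2]*f+s['cx'],c[1]/c[2]*f+s['cy']
E
python3 - <<'E'
from h import *
a=snap('scene','scene1');b=snap('top','top1')
s=r.get_state()
print({k:np.round(v,3) for k,v in s.items()})
for x in(a,b): print(x['vfov'],x['cx'],x['cy'],-x['R'].T@x['t'],x['R'].round(2).tolist())
E
```

```text
pics
{'clock': np.float64(0.1), 'joint_positions': array([ 1.235,  0.307,  1.508,  0.   ,  1.328, -0.073]), 'qvel': array([ 0.   , -0.002, -0.004, -0.   , -0.   , -0.   ]), 'joint_efforts': array([-1.0000e-03, -4.5853e+01, -2.5261e+01, -0.0000e+00,  6.0000e-03,
        0.0000e+00]), 'position': array([0.149, 0.555, 0.23 ]), 'eef_rot': array([ 0.131,  0.991, -0.001, -0.   ]), 'force': array([ 0.487, -0.186, -0.223]), 'torque': array([ 0.039,  0.051, -0.028]), 'grasp_force': np.float64(0.0), 'width': np.float64(0.085)}
42.15666845424123 253.1376983740861 191.49887555187738 [1.25480542 0.4489417  1.26629789] [[-0.51, 0.86, 0.02], [0.71, 0.43, -0.56], [-0.49, -0.27, -0.83]]
49.97192738600018 256.15326177969854 192.70439697973157 [0.41327354 0.0417555  1.35516252] [[-0.02, -1.0, -0.0], [-0.99, 0.02, -0.12], [0.12, -0.0, -0.99]]
```

View pics/scene1.png

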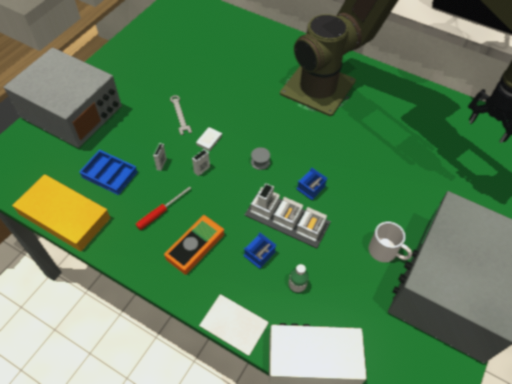

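View pics/top1.png

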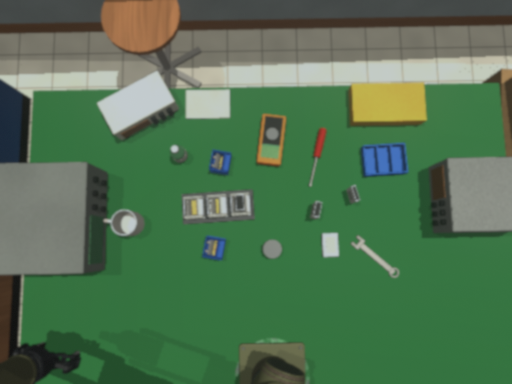

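The scene view shows the grey row with the thick module at (266,192) and empty sockets at (289,212) and (312,224). Two blue look-alikes are at (312,183) and (260,250). The loose modules stand at (160,157) and (201,162). In the top view the modules are at (317,210) and (353,195), and the sockets at (195,207), (217,206) and (240,204, filled).

Run:
```python
from h import *
b=dict(np.load('top1.npz'));a=dict(np.load('scene1.npz'))
Pt,Ps=cloud(b),cloud(a)
for n,P,boxes in(('top',Pt,[(300,195,335,225),(340,180,365,210)]),('scene',Ps,[(188,145,215,180),(150,140,170,175)])):
  for x0,y0,x1,y1 in boxes:
    q=P[y0:y1,x0:x1].reshape(-1,3); q=q[(q[:,2]>.068)&(q[:,2]<.09)]
    c,sz,an=cv2.minAreaRect((q[:,:2]*1000).astype(np.float32))
    print(n,len(q),q.mean(0).round(4),np.median(q[:,2]).round(4),np.round(c,1),np.round(sz,1),round(an,1))
for n,P,(x0,y0,x1,y1) in(('top',Pt,(175,185,262,225)),('scene',Ps,(240,175,335,250))):
    q=P[y0:y1,x0:x1].reshape(-1,3); k=q[(q[:,2]>.045)&(q[:,2]<.06)]
    print(n,len(k),np.median(k[:,2]),[np.round(v,1) for v in cv2.minAreaRect((k[:,:2]*1000).astype(np.float32))])
    k=q[(q[:,2]>.063)]
    print(n,len(k),k.mean(0),[np.round(v,1) for v in cv2.minAreaRect((k[:,:2]*1000).astype(np.float32))])
c1=cv2.resize(b['frame'][180:232,175:265],None,fx=8,fy=8,interpolation=cv2.INTER_CUBIC)
cv2.imwrite('pics/row.png',c1[:,:,::-1])
c2=cv2.resize(b['frame'][180:230,300:370],None,fx=8,fy=8,interpolation=cv2.INTER_CUBIC)
cv2.imwrite('pics/mods.png',c2[:,:,::-1])
```

```text
top 108 [ 0.5187 -0.149   0.0746] 0.0745 [ 519.6 -149.2] [20.2 50.4] 76.9
top 78 [ 0.5677 -0.2696  0.0748] 0.0747 [ 567.6 -269.9] [48.7 14.8] 15.2
scene 114 [ 0.5223 -0.1493  0.0743] 0.0744 [ 520.9 -149.8] [24.9 52.8] 75.6
scene 73 [ 0.5709 -0.2694  0.075 ] 0.0749 [ 570.  -269.4] [49.9 17.8] 18.6
top 589 0.05084921738640139 [array([538.9, 167. ]), array([ 67.2, 209.9]), np.float64(3.0)]
top 147 [0.54159652 0.091422   0.09450402] [array([542.7,  91.8]), array([50., 26.]), np.float64(3.3)]
scene 853 0.049989775902004555 [array([541.6, 163.8]), array([275.7, 222.5]), np.float64(24.9)]
scene 227 [0.54962161 0.09369423 0.08833308] [array([544.5,  91.5]), array([55.7, 27.5]), np.float64(3.3)]
```

View pics/row.png

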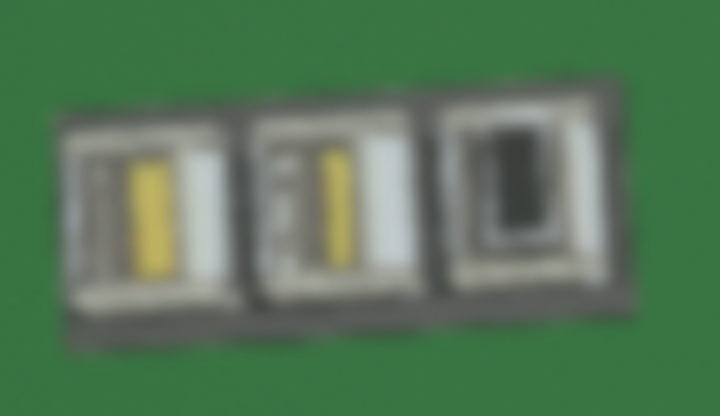

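The wider brass is in the left socket (row crop 150,215), so that is the 20 mm slot. The narrower brass is in the middle socket (340,210), so that is the 14 mm slot. The right socket is filled. The sizes measured for the loose modules are 20x50 at (0.520,-0.149) and 14x50 at (0.568,-0.270), which fit mid and thin. I go over the row for a closer look.

```bash
cat >> h.py <<'E'
from scipy.spatial.transform import Rotation as Ro
def plan(p,yaw=None):
    s=r.get_state();R=Ro.from_quat(s['eef_rot']).as_matrix()
    d=R.T@(np.array(p)-s['position'])
    x=R[:,0];cur=np.degrees(np.arctan2(x[1],x[0]))
    T=R if yaw is None else np.array([[np.cos(np.radians(yaw)),np.sin(np.radians(yaw)),0],[np.sin(np.radians(yaw)),-np.cos(np.radians(yaw)),0],[0,0,-1]])
    print('shift',d.round(4).tolist(),'turn',Ro.from_matrix(R.T@T).as_rotvec().round(4).tolist(),'yaw',cur.round(2),'pos',s['position'].round(4),'F',s['force'].round(2),'w',round(float(s['width']),4),'t',round(float(s['clock']),2))
E
python3 - <<'E'
from h import *
plan([.50,.19,.32],183.3)
E
```

```text
shift [-0.4335, -0.2612, -0.0891] turn [-0.0018, -0.0004, -0.3204] yaw 164.94 pos [0.1492 0.5547 0.2305] F [ 0.49 -0.19 -0.22] w 0.0854 t 0.1
```

View pics/mods.png

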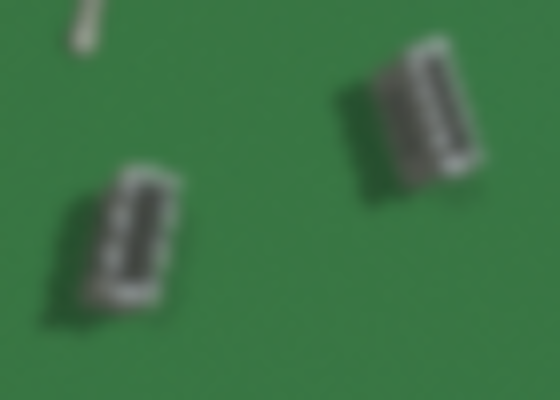

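The crop confirms it: the thick one is at left (145,235) and the thin one at right (440,105), with the long axes tilted as measured.

Emit:
{"api": "send_rows", "payload": {
  "steps": [
    [[-0.433, -0.261, -0.089], [0, 0, -0.32], 0.0854],
    [[-0.433, -0.261, -0.089], [0, 0, -0.32], 0.0854],
    [[-0.433, -0.261, -0.089], [0, 0, -0.32], 0.0854],
    [[-0.433, -0.261, -0.089], [0, 0, -0.32], 0.0854],
    [[-0.433, -0.261, -0.089], [0, 0, -0.32], 0.0854]
  ]
}}

```text
clock: 0.72
position: [0.3617, 0.3338, 0.2851]
eef_rot: [-0.029, 1.0, -0.0, -0.0]
force: [0.2, 1.2, -0.1]
width: 0.0855
grasp_force: 0.0
```

Run:
```python
from h import *
plan([.50,.19,.32],183.3)
```

```text
shift [-0.1298, -0.1515, -0.0349] turn [-0.0002, -0.0003, -0.0001] yaw -176.71 pos [0.3617 0.3338 0.2851] F [ 0.15  1.17 -0.13] w 0.0855 t 0.72
```

Emit:
{"api": "send_rows", "payload": {
  "steps": [
    [[-0.13, -0.151, -0.035], [0, 0, 0], 0.05],
    [[-0.13, -0.151, -0.035], [0, 0, 0], 0.05],
    [[-0.13, -0.151, -0.035], [0, 0, 0], 0.05],
    [[-0.13, -0.151, -0.035], [0, 0, 0], 0.05],
    [[-0.13, -0.151, -0.035], [0, 0, 0], 0.05]
  ]
}}

```text
clock: 1.35
position: [0.4993, 0.1916, 0.3195]
eef_rot: [-0.028, 1.0, 0.0, -0.001]
force: [-0.6, 0.3, 0.6]
width: 0.05
grasp_force: 0.0
```

Run:
```python
from h import *
plan([.50,.19,.32],183.3)
w=snap('wrist','wrist1');P=cloud(w)
print(-w['R'].T@w['t'])
z=P[:,:,2]
m=(z>.08)&(z<.112)&(P[:,:,0]>.4)&(P[:,:,1]<.15)&(P[:,:,1]>.03)
q=P[m];print(len(q),np.median(q[:,2]))
q=q[abs(q[:,2]-np.median(q[:,2]))<.003]
print([np.round(v,1) for v in cv2.minAreaRect((q[:,:2]*1000).astype(np.float32))])
m=(z>.044)&(z<.06)&(P[:,:,0]>.4);q=P[m];print(len(q),q.min(0),q.max(0))
for c in((.543,.0918,.09),(.5387,.1667,.054),(.534,.2415,.054)):
    print(np.round(proj(w,c)))
```

```text
shift [-0.0007, -0.0016, -0.0005] turn [0.0003, -0.0014, -0.0025] yaw -176.84 pos [0.4993 0.1916 0.3195] F [-0.56  0.29  0.56] w 0.05 t 1.35
[0.42247569 0.1875718  0.46176341]
985 0.09460959249202058
[array([542.4,  92.6]), array([50.3, 26.4]), np.float64(3.3)]
6328 [ 0.40002149 -0.14656257  0.04400048] [0.8168191  0.53224378 0.05999794]
[172. 191.]
[235. 183.]
[291. 182.]
```

View pics/wrist1.png

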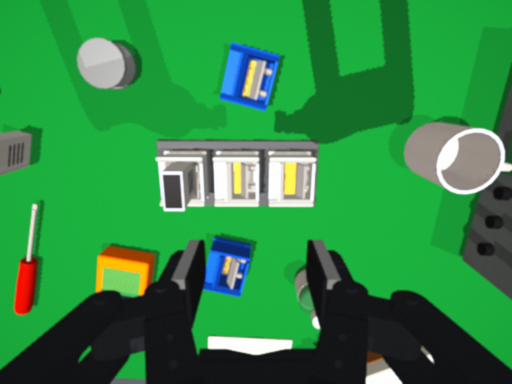

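The wrist view shows the row, with the filled socket at (175,185), the narrow brass at (237,180) and the wide brass at (290,180). I measure the brass by colour.

Run:
```python
from h import *
w=dict(np.load('wrist1.npz'));P=cloud(w);I=cv2.cvtColor(w['frame'],cv2.COLOR_RGB2HSV)
m=(I[...,0]>18)&(I[...,0]<32)&(I[...,1]>120)&(I[...,2]>120)
for u0,u1 in((215,262),(268,316)):
    k=np.zeros_like(m);k[155:205,u0:u1]=m[155:205,u0:u1]
    q=P[k];z=np.median(q[:,2]);q=q[abs(q[:,2]-z)<.003]
    print(len(q),z.round(4),[np.round(v,1) for v in cv2.minAreaRect((q[:,:2]*1000).astype(np.float32))])
# row rectangle
z=P[:,:,2];sub=P[135:215,150:322].reshape(-1,3);q=sub[(sub[:,2]>.05)&(sub[:,2]<.057)]
print([np.round(v,1) for v in cv2.minAreaRect((q[:,:2]*1000).astype(np.float32))],np.median(q[:,2]))
plan([.5197,-.1493,.20],166.9)
```

```text
0 nan [array([0., 0.]), array([0., 0.]), np.float64(0.0)]
0 nan [array([0., 0.]), array([0., 0.]), np.float64(0.0)]
[array([538.6, 167.6]), array([ 67.7, 209.6]), np.float64(2.7)] 0.05211292404290996
shift [-0.0023, -0.3425, 0.1191] turn [0.0003, -0.0022, 0.2853] yaw -176.75 pos [0.4983 0.1924 0.3193] F [-1.18  0.29  0.38] w 0.0498 t 1.4
```

Emit:
{"api": "send_rows", "payload": {
  "steps": [
    [[-0.0023, -0.342, 0.119], [0, 0, 0.285], 0.05],
    [[-0.0023, -0.342, 0.119], [0, 0, 0.285], 0.05],
    [[-0.0023, -0.342, 0.119], [0, 0, 0.285], 0.05],
    [[-0.0023, -0.342, 0.119], [0, 0, 0.285], 0.05],
    [[-0.0023, -0.342, 0.119], [0, 0, 0.285], 0.05]
  ]
}}

```text
clock: 2.02
position: [0.5173, -0.1016, 0.2165]
eef_rot: [0.112, 0.994, 0.001, -0.0]
force: [0.4, -0.0, 0.3]
width: 0.0497
grasp_force: 0.0
```

Run:
```python
from h import *
w=dict(np.load('wrist1.npz'));P=cloud(w);I=cv2.cvtColor(w['frame'],cv2.COLOR_RGB2HSV)
for u,v in((237,178),(290,178)):
    print(I[v,u],P[v-6:v+7:3,u].round(4).tolist())
plan([.5197,-.1493,.20],166.9)
```

```text
[ 30 160 254] [[0.5303, 0.1677, 0.0283], [0.5351, 0.1678, 0.0265], [0.5397, 0.168, 0.026], [0.5437, 0.1682, 0.0275], [0.5484, 0.1683, 0.0265]]
[ 29 168 254] [[0.5258, 0.2423, 0.0297], [0.5302, 0.2427, 0.0294], [0.5342, 0.2429, 0.031], [0.5386, 0.2433, 0.0307], [0.5433, 0.2438, 0.0297]]
shift [-0.013, -0.046, 0.0165] turn [0.001, -0.0006, 0.0039] yaw 167.12 pos [ 0.5173 -0.1016  0.2165] F [ 0.41 -0.03  0.34] w 0.0497 t 2.02
```

Emit:
{"api": "send_rows", "payload": {
  "steps": [
    [[-0.013, -0.046, 0.0165], [0, 0, 0.004], 0.05],
    [[-0.013, -0.046, 0.0165], [0, 0, 0.004], 0.05],
    [[-0.013, -0.046, 0.0165], [0, 0, 0.004], 0.05]
  ]
}}

```text
clock: 2.4
position: [0.5199, -0.1481, 0.2006]
eef_rot: [0.115, 0.993, 0.001, -0.001]
force: [0.2, -0.0, -0.5]
width: 0.0502
grasp_force: 0.0
```

```bash
cat >> h.py <<'E'
def topface(s,c,rad=.045,z0=.07,z1=.08):
    P=cloud(s).reshape(-1,3);q=P[(np.hypot(P[:,0]-c[0],P[:,1]-c[1])<rad)&(P[:,2]>z0)&(P[:,2]<z1)]
    print(len(q),np.median(q[:,2]).round(4),[np.round(v,1) for v in cv2.minAreaRect((q[:,:2]*1000).astype(np.float32))])
E
python3 - <<'E'
from h import *
w=snap('wrist');topface(w,(.52,-.149))
plan([.5197,-.1493,.045],166.9)
E
```

```text
1234 0.0748 [array([ 518.5, -149.4]), array([19.6, 49.9]), np.float64(77.2)]
shift [0.0001, -0.0016, 0.156] turn [0.001, -0.0004, -0.0011] yaw 166.84 pos [ 0.5202 -0.1479  0.201 ] F [1.24 0.06 0.67] w 0.0499 t 2.45
```

Emit:
{"api": "send_rows", "payload": {
  "steps": [
    [[0.0013, -0.0017, 0.06], [0, 0, -0.006], 0.05],
    [[0.0013, -0.0017, 0.12], [0, 0, -0.006], 0.05],
    [[0.0013, -0.0017, 0.156], [0, 0, -0.006], 0.05],
    [[0.0013, -0.0017, 0.156], [0, 0, -0.006], 0.05],
    [[0.0013, -0.0017, 0.156], [0, 0, -0.006], 0.015]
  ],
  "newtons": 60
}}

```text
clock: 3.08
position: [0.5201, -0.1508, 0.0464]
eef_rot: [0.112, 0.994, -0.0, 0.001]
force: [-0.0, 0.1, -0.7]
width: 0.0332
grasp_force: 0.0
```

Emit:
{"api": "send_rows", "payload": {
  "steps": [
    [[0, 0, 0], [0, 0, 0], 0.01],
    [[0, 0, 0], [0, 0, 0], 0.01],
    [[0, 0, 0], [0, 0, 0], 0.01],
    [[0, 0, 0], [0, 0, 0], 0.01]
  ]
}}

```text
clock: 3.58
position: [0.5208, -0.1518, 0.0471]
eef_rot: [0.113, 0.994, -0.0, 0.003]
force: [0.9, 2.1, 7.2]
width: 0.0193
grasp_force: 59.7
```

Emit:
{"api": "send_rows", "payload": {
  "steps": [
    [[0, 0, -0.03], [0, 0, 0], 0.01],
    [[0, 0, -0.09], [0, 0, 0], 0.01],
    [[0, 0, -0.12], [0, 0, 0], 0.01],
    [[0, 0, -0.12], [0, 0, 0], 0.01]
  ]
}}

```text
clock: 4.08
position: [0.5206, -0.1525, 0.1682]
eef_rot: [0.113, 0.994, -0.001, 0.004]
force: [0.9, -0.1, -2.3]
width: 0.0191
grasp_force: 59.0
```

Run:
```python
from h import *
plan([.534,.2425,.17],183.3)
print(Ro.from_quat(r.get_state()['eef_rot']).as_matrix().round(4))
```

```text
shift [0.0755, 0.3879, -0.0028] turn [-0.0022, 0.0072, -0.2836] yaw 167.05 pos [ 0.5206 -0.1525  0.1682] F [ 0.93 -0.12 -2.26] w 0.0191 t 4.08
[[-0.9745  0.2241  0.007 ]
 [ 0.2241  0.9746 -0.0028]
 [-0.0074 -0.0011 -1.    ]]
```

Emit:
{"api": "send_rows", "payload": {
  "steps": [
    [[0.0755, 0.388, -0.022], [-0.002, 0.007, -0.284], 0.01],
    [[0.0755, 0.388, -0.022], [-0.002, 0.007, -0.284], 0.01],
    [[0.0755, 0.388, -0.022], [-0.002, 0.007, -0.284], 0.01],
    [[0.0755, 0.388, -0.022], [-0.002, 0.007, -0.284], 0.01],
    [[0.0755, 0.388, -0.022], [-0.002, 0.007, -0.284], 0.01]
  ]
}}

```text
clock: 4.7
position: [0.5278, 0.1618, 0.1806]
eef_rot: [-0.029, 1.0, 0.001, -0.005]
force: [1.5, -1.0, -1.5]
width: 0.0187
grasp_force: 59.2
```

Run:
```python
from h import *
plan([.534,.2425,.16],183.3)
```

```text
shift [-0.0111, 0.0802, 0.0206] turn [0.0022, -0.0094, 0.0003] yaw -176.68 pos [0.5278 0.1618 0.1806] F [ 1.47 -0.95 -1.52] w 0.0187 t 4.7
```

Emit:
{"api": "send_rows", "payload": {
  "steps": [
    [[-0.011, 0.08, 0.0], [0.002, -0.008, 0], 0.01],
    [[-0.011, 0.08, 0.0], [0.002, -0.008, 0], 0.01],
    [[-0.011, 0.08, 0.0], [0.002, -0.008, 0], 0.01],
    [[-0.011, 0.08, 0.0], [0.002, -0.008, 0], 0.01]
  ]
}}

```text
clock: 5.2
position: [0.5347, 0.2391, 0.1813]
eef_rot: [-0.029, 1.0, -0.0, -0.0]
force: [0.3, 0.1, -1.3]
width: 0.0194
grasp_force: 59.5
```

Run:
```python
from h import *
plan([.534,.2425,.16],183.3)
w=snap('wrist','wrist2')
plan([.534,.2425,.16],183.3)
P=cloud(w)
s=r.get_state()
c=s['position'];print(np.round(proj(w,c)))
t=snap('top');a=snap('scene','scene2')
for n,S in(('top',t),('scene',a)): print(n,np.round(proj(S,c)))
```

```text
shift [0.0005, 0.0035, 0.0213] turn [-0.0007, -0.0009, -0.0002] yaw -176.71 pos [0.5347 0.2391 0.1813] F [ 0.3   0.05 -1.35] w 0.0194 t 5.2
shift [0.0008, 0.0037, 0.0216] turn [-0.0003, -0.0004, -0.001] yaw -176.75 pos [0.535  0.2389 0.1816] F [ 0.3   0.18 -1.87] w 0.0192 t 5.25
[254. 254.]
top [187. 202.]
scene [318. 194.]
```

View pics/wrist2.png

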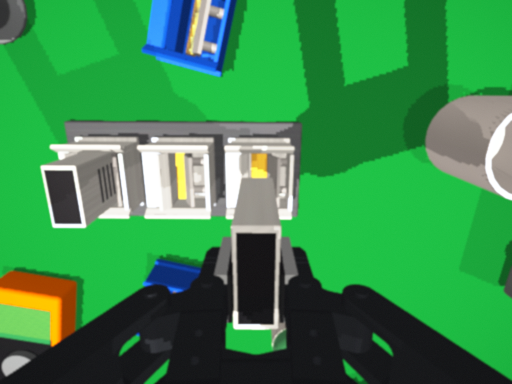

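The held module's top face is at (256,278) and the 20 mm socket behind it at (262,180). I measure the module's offset in the grip.

Run:
```python
from h import *
w=dict(np.load('wrist2.npz'));P=cloud(w)
sub=P[225:330,230:283].reshape(-1,3);print(np.nanpercentile(sub[:,2],[5,50,95]).round(4))
z=np.nanmedian(sub[:,2]);q=sub[abs(sub[:,2]-z)<.004]
print(len(q),z.round(4),[np.round(v,1) for v in cv2.minAreaRect((q[:,:2]*1000).astype(np.float32))])
# slot: lower-level points & thick top in this view
topface(w,(.5424,.0926),.045,.09,.099)
for u,v in((258,165),(262,170),(181,175)): print(P[v,u].round(4))
# fit vertical tilt from -x side face
f=P[185:226,246:268].reshape(-1,3);print(np.nanpercentile(f[:,2],[5,95]),np.polyfit(f[:,2],f[:,0],1).round(4))
I=cv2.cvtColor(w['frame'],cv2.COLOR_RGB2HSV);m=(I[...,0]>18)&(I[...,0]<33)&(I[...,1]>120)&(I[...,2]>150)
for u0,u1 in((150,210),(230,290)):
    k=np.zeros_like(m);k[145:210,u0:u1]=m[145:210,u0:u1];q=P[k];q=q[np.isfinite(q[:,0])]
    print(len(q),np.median(q,0).round(4),[np.round(v,1) for v in cv2.minAreaRect((q[:,:2]*1000).astype(np.float32))])
```

```text
[0.2076 0.2091 0.2159]
4969 0.2091 [array([532.6, 239.7]), array([51.2, 21.8]), np.float64(4.4)]
2299 0.0947 [array([542.1,  92.5]), array([50. , 27.4]), np.float64(2.8)]
[0.5231 0.2411 0.0301]
[0.5279 0.2452 0.0296]
[0.5382 0.167  0.0261]
 ** On entry to DLASCL parameter number  4 had an illegal value
 ** On entry to DLASCL parameter number  4 had an illegal value
 ** On entry to DLASCL parameter number  4 had an illegal value
 ** On entry to DLASCL parameter number  4 had an illegal value
 ** On entry to DLASCL parameter number  5 had an illegal value
 ** On entry to DLASCL parameter number  4 had an illegal valueTraceback (most recent call last):
  File "<stdin>", line 10, in <module>
    c, resids, rank, s = lstsq(lhs, rhs, rcond)
                         ~~~~~^^^^^^^^^^^^^^^^^
    x, resids, rank, s = _umath_linalg.lstsq(a, b, rcond,
                         ~~~~~~~~~~~~~~~~~~~^^^^^^^^^^^^^
                                             signature=signature)
                                             ^^^^^^^^^^^^^^^^^^^^
    raise LinAlgError("SVD did not converge in Linear Least Squares")
numpy.linalg.LinAlgError: SVD did not converge in Linear Least Squares
```

Emit:
{"api": "send_rows", "payload": {
  "steps": [
    [[-0.0014, 0.0027, 0.03], [0, 0, 0], 0.01],
    [[-0.0014, 0.0027, 0.06], [0, 0, 0], 0.01],
    [[-0.0014, 0.0027, 0.077], [0, 0, 0], 0.01],
    [[-0.0014, 0.0027, 0.077], [0, 0, 0], 0.01],
    [[-0.0014, 0.0027, 0.077], [0, 0, 0], 0.01]
  ]
}}

```text
clock: 5.98
position: [0.5377, 0.2432, 0.1062]
eef_rot: [-0.029, 1.0, 0.001, 0.001]
force: [0.1, 0.5, -2.8]
width: 0.0192
grasp_force: 59.5
```

Run:
```python
from h import *
plan([.534,.2425,.087],183.3)
w=snap('wrist','wrist3');P=cloud(w)
sub=P[225:330,230:283].reshape(-1,3);z=np.nanmedian(sub[:,2]);q=sub[abs(sub[:,2]-z)<.004]
print(len(q),z.round(4),[np.round(v,1) for v in cv2.minAreaRect((q[:,:2]*1000).astype(np.float32))])
```

```text
shift [0.0037, -0.0005, 0.0192] turn [0.0013, 0.0027, -0.0005] yaw -176.73 pos [0.5377 0.2432 0.1062] F [ 0.1   0.53 -2.8 ] w 0.0192 t 5.97
4978 0.134 [array([535.4, 243.5]), array([50.6, 21.9]), np.float64(2.9)]
```

View pics/wrist3.png

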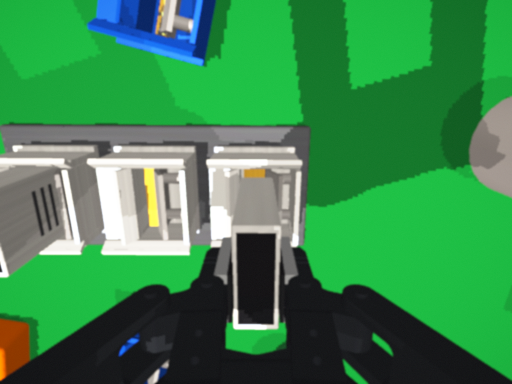

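The module hangs above the mouth of the wide-brass socket, with the brass visible at (255,172). It is aligned to about 1 mm. I lower it slowly.

Emit:
{"api": "send_rows", "payload": {
  "steps": [
    [[0.0012, -0.0008, 0.004], [0, 0, 0], 0.01],
    [[0.0012, -0.0008, 0.008], [0, 0, 0], 0.01],
    [[0.0012, -0.0008, 0.012], [0, 0, 0], 0.01],
    [[0.0012, -0.0008, 0.015], [0, 0, 0], 0.01],
    [[0.0012, -0.0008, 0.015], [0, 0, 0], 0.01]
  ]
}}

```text
clock: 6.65
position: [0.5357, 0.2428, 0.09]
eef_rot: [-0.029, 1.0, 0.0, 0.001]
force: [-0.4, 0.8, -1.9]
width: 0.019
grasp_force: 59.5
```

Emit:
{"api": "send_rows", "payload": {
  "steps": [
    [[0, 0, 0.001], [0, 0, 0], 0.01],
    [[0, 0, 0.002], [0, 0, 0], 0.01],
    [[0, 0, 0.003], [0, 0, 0], 0.01],
    [[0, 0, 0.004], [0, 0, 0], 0.01],
    [[0, 0, 0.005], [0, 0, 0], 0.01]
  ]
}}

```text
clock: 7.28
position: [0.5361, 0.2423, 0.0857]
eef_rot: [-0.029, 1.0, 0.0, 0.001]
force: [1.4, -3.9, 3.5]
width: 0.019
grasp_force: 60.3
```

Emit:
{"api": "send_rows", "payload": {
  "steps": [
    [[0, 0, 0.001], [0, 0, 0], 0.01],
    [[0, 0, 0.002], [0, 0, 0], 0.01],
    [[0, 0, 0.003], [0, 0, 0], 0.01],
    [[0, 0, 0.003], [0, 0, 0], 0.01]
  ]
}}

```text
clock: 7.78
position: [0.5361, 0.2421, 0.0827]
eef_rot: [-0.029, 1.0, -0.0, 0.001]
force: [1.0, -6.0, 4.6]
width: 0.0193
grasp_force: 60.5
```

Emit:
{"api": "send_rows", "payload": {
  "steps": [
    [[0, 0, 0.001], [0, 0, 0], 0.01],
    [[0, 0, 0.002], [0, 0, 0], 0.01],
    [[0, 0, 0.002], [0, 0, 0], 0.01]
  ]
}}

```text
clock: 8.15
position: [0.5357, 0.2418, 0.0798]
eef_rot: [-0.029, 1.0, -0.0, 0.001]
force: [0.6, -5.3, -0.8]
width: 0.0191
grasp_force: 60.1
```

Emit:
{"api": "send_rows", "payload": {
  "steps": [
    [[0, 0, 0.0005], [0, 0, 0], 0.01],
    [[0, 0, 0.001], [0, 0, 0], 0.01],
    [[0, 0, 0.0015], [0, 0, 0], 0.01]
  ]
}}

```text
clock: 8.52
position: [0.5358, 0.2418, 0.0784]
eef_rot: [-0.029, 1.0, -0.0, 0.001]
force: [0.2, -6.0, -0.4]
width: 0.0192
grasp_force: 60.1
```

Emit:
{"api": "send_rows", "payload": {
  "steps": [
    [[0, 0, 0.0005], [0, 0, 0], 0.01],
    [[0, 0, 0.001], [0, 0, 0], 0.01],
    [[0, 0, 0.001], [0, 0, 0], 0.01]
  ]
}}

```text
clock: 8.9
position: [0.5358, 0.2418, 0.0773]
eef_rot: [-0.029, 1.0, -0.0, 0.001]
force: [1.0, -6.1, 0.9]
width: 0.019
grasp_force: 60.1
```

Emit:
{"api": "send_rows", "payload": {
  "steps": [
    [[0, 0, 0.0005], [0, 0, 0], 0.01],
    [[0, 0, 0.001], [0, 0, 0], 0.01],
    [[0, 0, 0.001], [0, 0, 0], 0.01]
  ]
}}

```text
clock: 9.28
position: [0.5358, 0.2419, 0.0768]
eef_rot: [-0.029, 1.0, -0.0, 0.001]
force: [-0.0, -7.0, 3.5]
width: 0.0191
grasp_force: 60.5
```

Emit:
{"api": "send_rows", "payload": {
  "steps": [
    [[0, 0, 0.0005], [0, 0, 0], 0.01],
    [[0, 0, 0.0005], [0, 0, 0], 0.01]
  ]
}}

```text
clock: 9.52
position: [0.5358, 0.2418, 0.0766]
eef_rot: [-0.029, 1.0, -0.0, 0.001]
force: [-0.1, -6.6, 5.8]
width: 0.0191
grasp_force: 60.8
```

Contact has begun, with a stiff rise in force. I press further in small steps.

Emit:
{"api": "send_rows", "payload": {
  "steps": [
    [[0, 0, 0.0005], [0, 0, 0], 0.01],
    [[0, 0, 0.001], [0, 0, 0], 0.01],
    [[0, 0, 0.001], [0, 0, 0], 0.01]
  ]
}}

```text
clock: 9.9
position: [0.5359, 0.2419, 0.0762]
eef_rot: [-0.029, 1.0, -0.0, 0.001]
force: [-2.0, -6.7, 9.3]
width: 0.0191
grasp_force: 61.3
```

Emit:
{"api": "send_rows", "payload": {
  "steps": [
    [[0, 0, 0.0005], [0, 0, 0], 0.01],
    [[0, 0, 0.001], [0, 0, 0], 0.01],
    [[0, 0, 0.001], [0, 0, 0], 0.01]
  ]
}}

```text
clock: 10.28
position: [0.5359, 0.2419, 0.0758]
eef_rot: [-0.029, 1.0, -0.0, 0.001]
force: [-2.7, -7.1, 12.7]
width: 0.0186
grasp_force: 61.8
```

Emit:
{"api": "send_rows", "payload": {
  "steps": [
    [[0, 0, 0.0005], [0, 0, 0], 0.01],
    [[0, 0, 0.001], [0, 0, 0], 0.01],
    [[0, 0, 0.001], [0, 0, 0], 0.01],
    [[0, 0, 0.001], [0, 0, 0], 0.01],
    [[0, 0, 0.001], [0, 0, 0], 0.01]
  ]
}}

```text
clock: 10.9
position: [0.5359, 0.2419, 0.0754]
eef_rot: [-0.029, 1.0, -0.0, 0.001]
force: [-1.8, -7.5, 16.6]
width: 0.0188
grasp_force: 62.4
```

Emit:
{"api": "send_rows", "payload": {
  "steps": [
    [[0, 0, 0], [0, 0, 0], 0.035],
    [[0, 0, 0], [0, 0, 0], 0.035],
    [[0, 0, 0], [0, 0, 0], 0.035],
    [[0, 0, 0], [0, 0, 0], 0.035]
  ]
}}

```text
clock: 11.4
position: [0.5355, 0.2431, 0.0729]
eef_rot: [-0.029, 1.0, 0.001, 0.0]
force: [-0.1, 0.3, -0.3]
width: 0.0351
grasp_force: 0.0
```

Emit:
{"api": "send_rows", "payload": {
  "steps": [
    [[0, 0, -0.03], [0, 0, 0], 0.035],
    [[0, 0, -0.08], [0, 0, 0], 0.035],
    [[0, 0, -0.12], [0, 0, 0], 0.035],
    [[0, 0, -0.12], [0, 0, 0], 0.035]
  ]
}}

```text
clock: 11.9
position: [0.5381, 0.2438, 0.1972]
eef_rot: [-0.029, 1.0, 0.002, 0.005]
force: [-0.3, 0.3, -0.6]
width: 0.0349
grasp_force: 0.0
```

Run:
```python
from h import *
w=snap('wrist','wrist4');topface(w,(.534,.2425),.045,.09,.115);topface(w,(.5424,.0926),.045,.09,.1)
t=snap('top');topface(t,(.568,-.27))
plan([.568,-.27,.20],196.5)
```

```text
1629 0.1045 [array([533. , 242.2]), array([49.8, 20. ]), np.float64(3.0)]
2073 0.0947 [array([542.6,  92.7]), array([50.7, 27.3]), np.float64(2.9)]
72 0.075 [array([ 567.6, -269.8]), array([48.6, 14.7]), np.float64(14.7)]
shift [-0.0027, -0.5137, -0.0073] turn [0.001, 0.0017, -0.2298] yaw -176.66 pos [0.5354 0.2427 0.1933] F [ 0.14 -0.32 -0.64] w 0.035 t 12.0
```

Emit:
{"api": "send_rows", "payload": {
  "steps": [
    [[-0.003, -0.513, 0], [0, 0, -0.22], 0.04],
    [[-0.003, -0.513, 0], [0, 0, -0.22], 0.04],
    [[-0.003, -0.513, 0], [0, 0, -0.22], 0.04],
    [[-0.003, -0.513, 0], [0, 0, -0.22], 0.04],
    [[-0.003, -0.513, 0], [0, 0, -0.22], 0.04]
  ]
}}

```text
clock: 12.62
position: [0.554, -0.067, 0.1909]
eef_rot: [-0.139, 0.99, 0.001, -0.001]
force: [2.0, -0.2, -0.3]
width: 0.04
grasp_force: 0.0
```

Run:
```python
from h import *
plan([.568,-.27,.20],196)
```

```text
shift [0.0424, -0.199, -0.0096] turn [0.0026, -0.0018, -0.0009] yaw -164.05 pos [ 0.554  -0.067   0.1909] F [ 1.98 -0.24 -0.3 ] w 0.04 t 12.62
```

Emit:
{"api": "send_rows", "payload": {
  "steps": [
    [[0.042, -0.199, -0.009], [0, 0, 0], 0.04],
    [[0.042, -0.199, -0.009], [0, 0, 0], 0.04],
    [[0.042, -0.199, -0.009], [0, 0, 0], 0.04],
    [[0.042, -0.199, -0.009], [0, 0, 0], 0.04],
    [[0.042, -0.199, -0.009], [0, 0, 0], 0.04]
  ]
}}

```text
clock: 13.25
position: [0.5686, -0.2686, 0.1997]
eef_rot: [-0.138, 0.99, 0.002, -0.001]
force: [0.9, 0.1, 0.2]
width: 0.04
grasp_force: 0.0
```

Run:
```python
from h import *
w=snap('wrist');topface(w,(.568,-.27))
plan([.568,-.27,.045],196)
```

```text
863 0.0748 [array([ 566.9, -270.1]), array([49.6, 13.4]), np.float64(15.3)]
shift [0.0013, -0.0031, 0.1551] turn [0.0041, -0.0006, -0.0018] yaw -164.1 pos [ 0.5687 -0.2672  0.2001] F [-0.98 -0.01  0.21] w 0.04 t 13.3
```

Emit:
{"api": "send_rows", "payload": {
  "steps": [
    [[0.002, -0.002, 0.06], [0, 0, 0.01], 0.04],
    [[0.002, -0.002, 0.12], [0, 0, 0.01], 0.04],
    [[0.002, -0.002, 0.154], [0, 0, 0.01], 0.04],
    [[0.002, -0.002, 0.154], [0, 0, 0.01], 0.04],
    [[0.002, -0.002, 0.154], [0, 0, 0.01], 0.01]
  ],
  "newtons": 60
}}

```text
clock: 13.92
position: [0.5695, -0.2696, 0.0491]
eef_rot: [-0.134, 0.991, 0.0, 0.001]
force: [-0.1, -0.2, 0.7]
width: 0.0227
grasp_force: 0.0
```

Emit:
{"api": "send_rows", "payload": {
  "steps": [
    [[0, 0, 0], [0, 0, 0], 0.005],
    [[0, 0, 0], [0, 0, 0], 0.005],
    [[0, 0, 0], [0, 0, 0], 0.005],
    [[0, 0, 0], [0, 0, 0], 0.005]
  ]
}}

```text
clock: 14.42
position: [0.57, -0.271, 0.05]
eef_rot: [-0.134, 0.991, -0.0, 0.003]
force: [0.6, 1.6, 7.1]
width: 0.0132
grasp_force: 61.3
```

Emit:
{"api": "send_rows", "payload": {
  "steps": [
    [[0, 0, -0.03], [0, 0, 0], 0.005],
    [[0, 0, -0.09], [0, 0, 0], 0.005],
    [[0, 0, -0.15], [0, 0, 0], 0.005],
    [[0, 0, -0.15], [0, 0, 0], 0.005]
  ]
}}

```text
clock: 14.92
position: [0.5718, -0.2729, 0.2048]
eef_rot: [-0.134, 0.991, -0.004, 0.006]
force: [0.4, -0.9, -1.6]
width: 0.0132
grasp_force: 60.3
```

Run:
```python
from h import *
plan([.5385,.1675,.19],183.2)
```

```text
shift [-0.0844, 0.4336, 0.0119] turn [-0.0077, 0.0119, 0.2121] yaw -164.65 pos [ 0.5718 -0.2729  0.2048] F [ 0.4  -0.9  -1.55] w 0.0132 t 14.93
```

Emit:
{"api": "send_rows", "payload": {
  "steps": [
    [[-0.084, 0.433, 0.002], [0, 0, 0.212], 0.005],
    [[-0.084, 0.433, 0.002], [0, 0, 0.212], 0.005],
    [[-0.084, 0.433, 0.002], [0, 0, 0.212], 0.005],
    [[-0.084, 0.433, 0.002], [0, 0, 0.212], 0.005],
    [[-0.084, 0.433, 0.002], [0, 0, 0.212], 0.005]
  ]
}}

```text
clock: 15.55
position: [0.5431, 0.0425, 0.1958]
eef_rot: [-0.028, 1.0, 0.001, -0.0]
force: [1.7, 0.3, -0.7]
width: 0.0126
grasp_force: 60.3
```

Run:
```python
from h import *
plan([.5385,.1675,.19],183.2)
```

```text
shift [-0.0023, 0.125, 0.0059] turn [0.001, -0.0001, -0.0003] yaw -176.82 pos [0.5431 0.0425 0.1958] F [ 1.7   0.31 -0.7 ] w 0.0126 t 15.55
```

Emit:
{"api": "send_rows", "payload": {
  "steps": [
    [[-0.002, 0.125, 0], [0, 0, 0], 0.005],
    [[-0.002, 0.125, 0], [0, 0, 0], 0.005],
    [[-0.002, 0.125, 0], [0, 0, 0], 0.005],
    [[-0.002, 0.125, 0], [0, 0, 0], 0.005]
  ]
}}

```text
clock: 16.05
position: [0.5385, 0.1655, 0.1959]
eef_rot: [-0.029, 1.0, -0.0, -0.0]
force: [-0.0, -0.1, -1.6]
width: 0.0128
grasp_force: 60.3
```

```bash
cat >> h.py <<'E'
def held(w,u0=236,u1=277):
    P=cloud(w);sub=P[225:330,u0:u1].reshape(-1,3);z=np.nanmedian(sub[:,2]);q=sub[abs(sub[:,2]-z)<.004]
    print(len(q),z.round(4),[np.round(v,1) for v in cv2.minAreaRect((q[:,:2]*1000).astype(np.float32))])
E
python3 - <<'E'
from h import *
plan([.5385,.1675,.11],183.2)
w=snap('wrist','wrist5');held(w)
E
```

```text
shift [-0.0002, 0.002, 0.0859] turn [-0.0002, -0.0005, 0.0016] yaw -176.71 pos [0.5385 0.1655 0.1959] F [-0.02 -0.09 -1.57] w 0.0128 t 16.05
3196 0.2208 [array([536.5, 166.4]), array([49. , 17.1]), np.float64(5.6)]
```

View pics/wrist5.png

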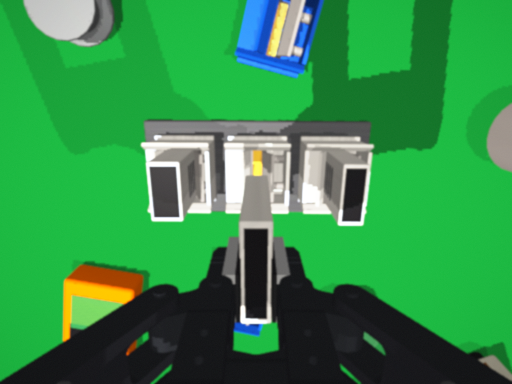

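The thin module hangs over the middle socket, with the narrow brass visible at (257,160). The mid module at (353,190) and the thick module at (168,190) stand in place.

Emit:
{"api": "send_rows", "payload": {
  "steps": [
    [[-0.0016, 0.0013, 0.03], [0, 0, 0], 0.005],
    [[-0.0016, 0.0013, 0.06], [0, 0, 0], 0.005],
    [[-0.0016, 0.0013, 0.085], [0, 0, 0], 0.005],
    [[-0.0016, 0.0013, 0.087], [0, 0, 0], 0.005],
    [[-0.0016, 0.0013, 0.087], [0, 0, 0], 0.005]
  ]
}}

```text
clock: 16.73
position: [0.5416, 0.1661, 0.1103]
eef_rot: [-0.027, 1.0, 0.0, 0.001]
force: [1.1, 0.4, -1.3]
width: 0.0127
grasp_force: 60.2
```

Run:
```python
from h import *
plan([.540,.167,.09],183.2)
w=snap('wrist');held(w,241,272)
```

```text
shift [0.0016, 0.0009, 0.0203] turn [0.0009, 0.0018, -0.0015] yaw -176.88 pos [0.5416 0.1661 0.1103] F [ 1.11  0.44 -1.32] w 0.0127 t 16.73
2988 0.1351 [array([539.3, 166.4]), array([48.4, 13.6]), np.float64(3.6)]
```

Foot is at 60 mm. I correct by x +1.2 and y +0.9 and lower it.

Emit:
{"api": "send_rows", "payload": {
  "steps": [
    [[0.0012, 0.0009, 0.004], [0, 0, 0], 0.005],
    [[0.0012, 0.0009, 0.008], [0, 0, 0], 0.005],
    [[0.0012, 0.0009, 0.012], [0, 0, 0], 0.005],
    [[0.0012, 0.0009, 0.016], [0, 0, 0], 0.005],
    [[0.0012, 0.0009, 0.016], [0, 0, 0], 0.005]
  ]
}}

```text
clock: 17.4
position: [0.54, 0.1682, 0.0936]
eef_rot: [-0.028, 1.0, 0.0, 0.001]
force: [1.2, -0.2, -1.0]
width: 0.0123
grasp_force: 60.3
```

Emit:
{"api": "send_rows", "payload": {
  "steps": [
    [[0, 0, 0.001], [0, 0, 0], 0.005],
    [[0, 0, 0.002], [0, 0, 0], 0.005],
    [[0, 0, 0.003], [0, 0, 0], 0.005],
    [[0, 0, 0.004], [0, 0, 0], 0.005],
    [[0, 0, 0.005], [0, 0, 0], 0.005]
  ]
}}

```text
clock: 18.02
position: [0.5401, 0.1675, 0.0892]
eef_rot: [-0.028, 1.0, 0.0, 0.001]
force: [0.3, -3.9, 5.2]
width: 0.0131
grasp_force: 61.0
```

Emit:
{"api": "send_rows", "payload": {
  "steps": [
    [[0, 0, 0.001], [0, 0, 0], 0.005],
    [[0, 0, 0.002], [0, 0, 0], 0.005],
    [[0, 0, 0.003], [0, 0, 0], 0.005],
    [[0, 0, 0.003], [0, 0, 0], 0.005]
  ]
}}

```text
clock: 18.52
position: [0.5401, 0.1673, 0.0862]
eef_rot: [-0.028, 1.0, -0.0, 0.001]
force: [2.1, -5.7, 5.3]
width: 0.0127
grasp_force: 61.1
```

Emit:
{"api": "send_rows", "payload": {
  "steps": [
    [[0, 0, 0.001], [0, 0, 0], 0.005],
    [[0, 0, 0.002], [0, 0, 0], 0.005],
    [[0, 0, 0.003], [0, 0, 0], 0.005],
    [[0, 0, 0.004], [0, 0, 0], 0.005]
  ]
}}

```text
clock: 19.02
position: [0.5401, 0.1672, 0.0817]
eef_rot: [-0.028, 1.0, -0.0, 0.001]
force: [2.4, -5.1, 2.1]
width: 0.0129
grasp_force: 60.7
```

Emit:
{"api": "send_rows", "payload": {
  "steps": [
    [[0, 0, 0.001], [0, 0, 0], 0.005],
    [[0, 0, 0.002], [0, 0, 0], 0.005],
    [[0, 0, 0.003], [0, 0, 0], 0.005]
  ]
}}

```text
clock: 19.4
position: [0.5401, 0.1672, 0.0787]
eef_rot: [-0.028, 1.0, -0.0, 0.001]
force: [2.5, -6.0, 1.7]
width: 0.0127
grasp_force: 60.7
```

Emit:
{"api": "send_rows", "payload": {
  "steps": [
    [[0, 0, 0.0005], [0, 0, 0], 0.005],
    [[0, 0, 0.001], [0, 0, 0], 0.005],
    [[0, 0, 0.001], [0, 0, 0], 0.005]
  ]
}}

```text
clock: 19.77
position: [0.5401, 0.1672, 0.0776]
eef_rot: [-0.028, 1.0, -0.0, 0.001]
force: [2.2, -6.1, 2.4]
width: 0.013
grasp_force: 60.7
```

Emit:
{"api": "send_rows", "payload": {
  "steps": [
    [[0, 0, 0.0005], [0, 0, 0], 0.005],
    [[0, 0, 0.001], [0, 0, 0], 0.005],
    [[0, 0, 0.001], [0, 0, 0], 0.005]
  ]
}}

```text
clock: 20.15
position: [0.5401, 0.1672, 0.077]
eef_rot: [-0.028, 1.0, -0.0, 0.001]
force: [0.4, -5.1, 4.9]
width: 0.013
grasp_force: 61.1
```

Emit:
{"api": "send_rows", "payload": {
  "steps": [
    [[0, 0, 0.0005], [0, 0, 0], 0.005],
    [[0, 0, 0.001], [0, 0, 0], 0.005],
    [[0, 0, 0.001], [0, 0, 0], 0.005]
  ]
}}

```text
clock: 20.52
position: [0.5402, 0.1672, 0.0766]
eef_rot: [-0.028, 1.0, -0.0, 0.001]
force: [0.4, -5.9, 7.8]
width: 0.0129
grasp_force: 61.6
```

Emit:
{"api": "send_rows", "payload": {
  "steps": [
    [[0, 0, 0.0005], [0, 0, 0], 0.005],
    [[0, 0, 0.001], [0, 0, 0], 0.005],
    [[0, 0, 0.001], [0, 0, 0], 0.005]
  ]
}}

```text
clock: 20.9
position: [0.5402, 0.1672, 0.0762]
eef_rot: [-0.028, 1.0, -0.0, 0.001]
force: [-1.0, -5.4, 12.2]
width: 0.0133
grasp_force: 62.2
```

On the brass. One more press to about 16 N, hold, then release and retreat.

Emit:
{"api": "send_rows", "payload": {
  "steps": [
    [[0, 0, 0.0005], [0, 0, 0], 0.005],
    [[0, 0, 0.001], [0, 0, 0], 0.005],
    [[0, 0, 0.001], [0, 0, 0], 0.005],
    [[0, 0, 0.001], [0, 0, 0], 0.005],
    [[0, 0, 0.001], [0, 0, 0], 0.005]
  ]
}}

```text
clock: 21.52
position: [0.5403, 0.1672, 0.0758]
eef_rot: [-0.028, 1.0, -0.0, 0.001]
force: [-1.1, -6.3, 16.8]
width: 0.013
grasp_force: 62.7
```

Emit:
{"api": "send_rows", "payload": {
  "steps": [
    [[0, 0, 0], [0, 0, 0], 0.028],
    [[0, 0, 0], [0, 0, 0], 0.028],
    [[0, 0, 0], [0, 0, 0], 0.028],
    [[0, 0, 0], [0, 0, 0], 0.028]
  ]
}}

```text
clock: 22.02
position: [0.5395, 0.1683, 0.0734]
eef_rot: [-0.028, 1.0, 0.001, 0.0]
force: [-0.2, 0.3, -0.5]
width: 0.028
grasp_force: 0.0
```

Emit:
{"api": "send_rows", "payload": {
  "steps": [
    [[0, 0, -0.03], [0, 0, 0], 0.028],
    [[0, 0, -0.08], [0, 0, 0], 0.028],
    [[0, 0, -0.12], [0, 0, 0], 0.028],
    [[0, 0, -0.12], [0, 0, 0], 0.028]
  ]
}}

```text
clock: 22.52
position: [0.5422, 0.1688, 0.1975]
eef_rot: [-0.028, 1.0, 0.001, 0.005]
force: [0.6, -0.2, 0.4]
width: 0.0276
grasp_force: 0.0
```

Run:
```python
from h import *
w=snap('wrist','wrist6')
for c in((.534,.2425),(.5383,.1675),(.5424,.0926)): topface(w,c,.03,.09,.115)
```

```text
1880 0.1044 [array([533., 242.]), array([49.7, 20.5]), np.float64(3.0)]
1105 0.1017 [array([537.3, 167.5]), array([50.5, 13.6]), np.float64(2.9)]
1985 0.0948 [array([542.4,  92.8]), array([50.3, 26.4]), np.float64(2.8)]
```

View pics/wrist6.png

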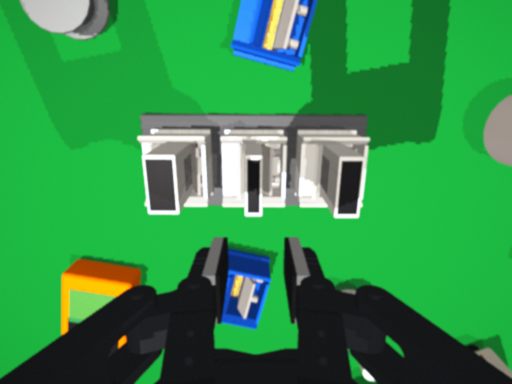

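All three modules stand upright in the row, with tops at (163,185), (254,185) and (350,187). The heights match the brass stops.

```bash
python3 -c "
from rig import r
print(r.finish_job())"
```

```text
the job is handed in; nothing more can be done
None
```

Both loose modules, the 20 mm one first and then the 14 mm one, are upright on the brass of their own sockets, each pressed there at about 17 N and released; the 26 mm module did not measurably move, and the job was handed in at about 22.6 s (no verdict was returned).

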